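Lay the pressing block over and slide it onto the fresh weave

ROBOT

A 6-joint arm with a two-finger parallel gripper is mounted at the origin on the work surface. World frame = base frame: x ahead of the robot, y to its left, z up, the work surface at z = 0. Lengths are in m, angles in rad, forces in N, time in s.
With the tool pointing down it reaches from about 0.425 to 0.95 m from the base axis. Payload 3.5 kg.
Tool frame: the origin (TCP) lies midway between the tips of the shut fingers; the grasp point (between the pads) lies ctrl.grasp_offset behind it (ctrl.grasp_offset is the distance from the TCP to the grasp point, in m); x points along the fingers, y is the direction in which the jaws open and shut, and the axes are right-handed (so a half turn about x gives the same grasp; the last joint's range is limited). The gripper opens to 85 mm and grips with 20 to 120 N. Pads are 22 mm wide; open, the fingers measure 114 mm over their backs; the gripper's body (76 mm by 85 mm) begins 54 mm behind the grasp point. The pads swing forward as they close: fully open they stand 13 mm farther back than shut.
Start: joints at [-1.393, 0.286, 1.577, -0, 1.279, -0.15], TCP at [0.217, -0.639, 0.205] pointing down, gripper open.
Joint ranges: [-2.77, 2.77], [-0.9, 2.22], [0.21, 2.48], [-1.53, 4.67], [0.24, 2.81], [-2.84, 2.84]. Speed limits (rad/s): [2.79, 2.79, 3.14, 3.14, 3.14, 3.14].

INTERFACE

Orientations are given as a unit quaternion [x, y, z, w].
In Python, from plant import readout, read_camera, sign_off, ctrl gives the robot as it stands.
- The arm moves only by the tool drive_tool, never from a script. Its argument "steps" is a list of rows, each a list of 5 numbers: the shift along the tool's x, y, z in cm, then the turn about the tool's x in degrees, then the opening, from 0 (shut) to 1 (fully open). A call has 1 to 10 rows; each row shifts and turns the commanded pose from where the row before left it, along the tool's axes as they then stand; what a row does not reach is not made up. A row lasts 1/10 s, in which the tool goes at most 50 mm and 8.59 degrees, less where a joint would pass 70% of its speed; a pose out of reach is approached as far as the arm can. A call is refused whole if a number of a shift passes 5 or a number of a turn 8.59, either way. A call with a gripper value outside its range is refused whole. The fingers move at their own pace and stop on an object; "force" is the grip in N (left out, the last holds). Time passes only in rows, so rows that do not move let the fingers close. It gives the time, the measured TCP pose, the force and the opening at its end, in the units of the state.
- readout.get_state(): the state, without advancing time (a new reading comes with each control period).
- read_camera(name): name is "scene" or "top"; returns a dict with "frame" (480x640x3 uint8, red, green, blue), "vertical_fov" (degrees; the focal length in pixels is half the picture's height over the tangent of half this angle, whatever the lens; pixels are square), "cx", "cy" (the principal point, pixels), "k1" (the pictures are not rectified: a ray, as slopes to the right and down, at radius r is drawn at 1 + k1 r^2 times it, then the intrinsics apply), "eye" and "orientation" of the camera in the world. Camera axes: x right, y up, looking along -z (the intrinsics and any distortion apply to the point x, -y, -z); pixel columns grow to the right and rows downward; lengths in m; the calibration is good to about 2 mm. A picture is of the moment at which its call begins. There is no depth.
- sign_off(): hands the job in, once; it reports no verdict.
The state is a dict: "time": time; "qpos": joint angles; "dq": joint speeds; "joint_efforts": joint torques, N m; "eef_pos": TCP position; "tcp_rot": TCP orientation; "contact_force": force on the tool from outside, world axes, zero at the start; "wrist_torque": the same for the moment, N m; "opening": opening from 0.0 (shut) to 1.0 (fully open).
Only numpy, scipy, OpenCV 4.12 (cv2) and the standard library are available. Lean on these libraries where they do the work, as an engineer would, in place of code of your own. Each camera call takes 0.05 s, during which the arm holds its last target. There are 200 camera calls.

TASK

The tall pressing block stands on the bench at the front edge of the weaving board. First push it high up so that it tips over that edge and lies on its cork face on the board, pointing away from the robot; then, without lifting it, slide it sideways along the board until its whole width lies within the orange-bound panel (its foot end may stick out over the front edge by up to 60 mm). Leave it lying there at rest, and leave the jar, mallet and mug where they are.

Things in the scene. Friction and masses are not known exactly. Their poses are not given: they have to be found in the camera images.
- board: Weaving board, brown wood with a dark strip along its front edge: 260 mm (its x) by 460 mm (its y), 18 mm thick, fixed to the bench. Origin: centre of its underside, on the bench. Its x points away from the robot, its y to the left; its front edge, an 18 mm step up from the bench, lies at x = -130 mm in its frame.
- fresh: The target: woven bamboo panel bound in ORANGE, let in flush with the top of the board (nothing sticks up), 190 mm (its x) by 120 mm (its y, outside the binding). Origin: its centre, on the board's top. Its axes are parallel to the board's and its front side lies 5 mm in from the board's front edge. It may be at the left or the right end of the board.
- dry: The same kind of panel bound in GREEN, at the other end of the board; not the target. Origin and axes as for the orange one.
- block: Pressing block of dark hardwood with two brass bands, 56 mm (its x) by 70 mm (its y) by 160 mm tall (its z), 0.36 to 0.59 kg, loose. It stands on the bench 3 to 17 mm in front of the board's front edge, between the two panels, within 0.08 rad of square to the board. Origin: centre of its foot. Its x points at the board; the cork-covered face is on that side.
- block_mid (a point): Centre of the block (80 mm above its foot; 28 mm above the board's top once it lies on its cork face, with its upper face 56 mm above the board and its z pointing away from the robot).
- block_foot (a point): Centre of the block's foot end. After a clean tip it overhangs the board's front edge by some 30 to 50 mm.
- block_top (a point): Centre of the block's top end, 160 mm from the foot. Pushed near here (about 140 mm up) towards the board, the block pivots over the edge and falls by itself once about 25 degrees over.
- block_cork (a point): Centre of the block's cork-covered face, 28 mm from its centre.
- jar: Glue jar, 56 mm in diameter, 85 mm tall, yellow cap, standing loose on the back part of the board, behind the block. Leave alone. Origin: centre of its underside.
- mallet: Wooden mallet lying on the bench to the left of the board, 260 mm long, 55 mm high. Leave alone. Origin: on the bench, under its handle near the head; its head (90 x 55 x 55 mm) lies on its +x side.
- mug: Blue mug, 80 mm in diameter, 90 mm tall, standing on the bench to the right of the board. Leave alone. Origin: centre of its underside.
There are look-alikes about, which are no part of the job. Several things look just like the block: the one meant starts nearest to the robot's base.

How it is judged:
On the way, in this order (a step that is already met when the one before it is completed fails the run):
1. the block lies on its cork face on the board, its top end pointing away from the robot, not yet on the orange-bound panel (height (world z) of block_cork below 0.022 m and height (world z) of block_mid below 0.05 m and angle between block's own z axis and vertical between 1.5 and 1.64 rad and x of block_top in the frame of board above -0.05 m and linear speed of block below 0.03 m/s), for 0.2 s.
2. the block has been slid sideways so that its whole width is within the orange-bound panel (height (world z) of block_cork below 0.022 m and y of block_foot in the frame of fresh between -0.027 and 0.027 m and y of block_top in the frame of fresh between -0.027 and 0.027 m), for 0.2 s.
At the end, for the whole second after the job is handed in: The block rests flat on its cork face on the board, top end away from the robot; the middles of both its ends are within 27 mm of the orange panel's lengthwise centre line; its foot overhangs the front edge by at most 62 mm and its top is at most 10 mm past the panel's far side; it is released (all of step 2 and height (world z) of block_mid below 0.05 m and angle between block's own z axis and vertical between 1.5 and 1.64 rad and x of block_foot in the frame of board above -0.192 m and x of block_top in the frame of board between -0.05 and 0.075 m and linear speed of block below 0.01 m/s); the robot touches nothing.
It fails at once if the block is picked up (its centre rises above 115 mm) (height (world z) of block_mid above 0.115 m).
It fails at once if the lying block is lifted 20 mm or more off the board (angle between block's own z axis and vertical above 1.45 rad and height (world z) of block_mid above 0.066 m).
It fails at once if the jar is moved more than 20 mm (distance of jar from where it was at the start of the episode above 0.02 m).
It fails at once if the mallet is moved more than 20 mm (distance of mallet from where it was at the start of the episode above 0.02 m).
It fails at once if the mug is moved more than 20 mm (distance of mug from where it was at the start of the episode above 0.02 m).
It also fails if it takes over 48 s, if anything falls off the work surface, if the arm or the gripper's body presses on something with over 40 N, if the wrist force passes 120 N, or if a joint passes its speed limit or range.

## Working session

There is one attempt and no reset: what is moved stays moved. The work goes in short steps, Python scripts to look and compute and a tool call to move; the robot and the scene stay as the last step left them, time stands still between calls to the robot, and variables do not carry over. Pictures are saved under pics/ and viewed, about 8 in all and at most 12, crops included, and the job is handed in when it is done.

Besides the shell and the picture viewer there is one more tool, called after ">>>" in YAML: its name, and indented under it one key for each argument. drive_tool: Moves the arm, as the interface text tells. Its arguments: {"type":"object","properties":{"steps":{"type":"array","items":{"type":"array","items":{"type":"number"}}},"force":{"type":"number"}},"required":["steps"]}

```bash
ls; mkdir -p pics; cat > h.py <<'E'
import numpy as np, cv2
from scipy.spatial.transform import Rotation as R
from plant import readout, read_camera, sign_off, ctrl
def K(c):
    f=240/np.tan(np.radians(c["vertical_fov"])/2)
    return np.array([[f,0,c["cx"]],[0,f,c["cy"]],[0,0,1.]]), np.array([c["k1"],0,0,0,0])
def cast(c,px,z):
    k,d=K(c); n=cv2.undistortPoints(np.array(px,float).reshape(-1,1,2),k,d).reshape(-1,2)
    v=np.c_[n[:,0],-n[:,1],-np.ones(len(n))]@R.from_quat(c["orientation"]).as_matrix().T
    e=np.array(c["eye"]); return e+v*((z-e[2])/v[:,2])[:,None]
def proj(c,P):
    p=(np.array(P,float).reshape(-1,3)-c["eye"])@R.from_quat(c["orientation"]).as_matrix()
    k,d=K(c); return cv2.projectPoints(p*[1,-1,-1],np.zeros(3),np.zeros(3),k,d)[0].reshape(-1,2)
def snap(name,tag):
    c=read_camera(name); cv2.imwrite(f"pics/{tag}.png",c["frame"][...,::-1]); return c
E
python3 - <<'E'
from h import *
for n in("top","scene"):
    c=snap(n,n+"0"); print({k:v for k,v in c.items() if k!="frame"})
print(readout.get_state(),ctrl.grasp_offset)
E
```

```text
pics
{'vertical_fov': 42.24230788617065, 'cx': 314.12265775198335, 'cy': 237.2565232786266, 'k1': -0.015866955513169037, 'eye': array([ 3.15878515e-01, -1.55059943e-03,  1.65129723e+00]), 'orientation': array([-0.05348149,  0.05070249,  0.71011868, -0.70021457])}
{'vertical_fov': 45.759298437390584, 'cx': 322.21221891694717, 'cy': 234.87855189021153, 'k1': -0.04736871956500247, 'eye': array([1.36346701, 0.27427316, 1.23549164]), 'orientation': array([0.18299863, 0.25902827, 0.77148304, 0.55157027])}
{'time': 0.1, 'qpos': array([-1.39301657e+00,  2.87124011e-01,  1.57803965e+00,  6.54658213e-06,
        1.27859037e+00, -1.50000278e-01]), 'dq': array([-0.00049314,  0.00093718, -0.00262052, -0.0001316 , -0.00028262,
        0.00069592]), 'joint_efforts': array([ 1.56127528e-03, -4.07298052e+01, -2.93700296e+01, -1.00817174e-04,
        3.43009699e-03,  1.34595012e-06]), 'eef_pos': array([ 0.21722391, -0.63840435,  0.20364936]), 'tcp_rot': array([-0.6976229 , -0.11613304,  0.6976397 , -0.1146048 ]), 'contact_force': array([-0.68014653, -0.6917721 ,  0.35907371]), 'wrist_torque': array([ 0.0812518 ,  0.00364181, -0.01078448]), 'opening': 1.000116331236165} 0.0187
```

View pics/top0.png

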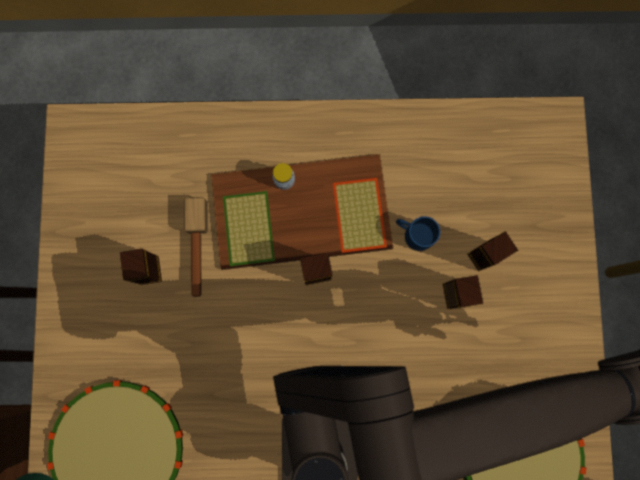

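View pics/scene0.png

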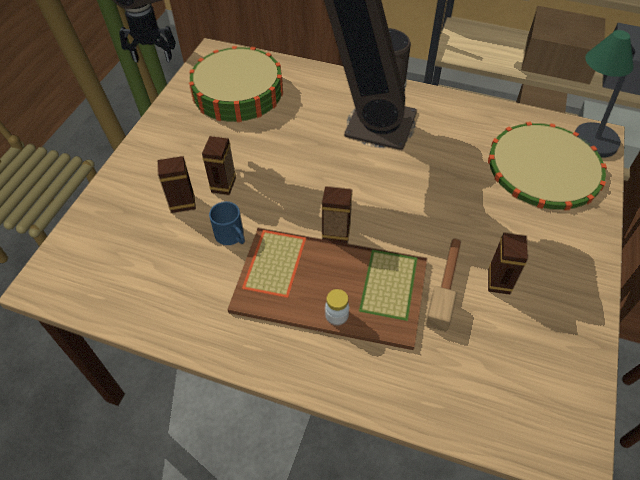

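The top view shows the board with corners near (212,174), (380,155), (391,247), (222,268). The orange panel is on the right (334–386, 180–250) and the green one is on the left. The target block is at (316,268) at the front edge, the jar at (284,175), the mug at (422,232) and the mallet at (195,245).

```bash
python3 - <<'E'
from h import *
c=snap("top","top1"); f=c["frame"]; hsv=cv2.cvtColor(f,cv2.COLOR_RGB2HSV)
def rect(m,z,roi):
    x0,y0,x1,y1=roi; k=np.zeros_like(m);k[y0:y1,x0:x1]=m[y0:y1,x0:x1]
    pts=cv2.findNonZero(k); return cv2.boxPoints(cv2.minAreaRect(pts)),k
for nm,lo,hi,roi in(("orange",(3,170,120),(14,255,255),(325,170,395,260)),("green",(35,90,40),(80,255,255),(215,180,280,275))):
    b,k=rect(cv2.inRange(hsv,lo,hi),.018,roi); P=cast(c,b,.018)
    print(nm,cv2.countNonZero(k),b.round(1).tolist(),P.mean(0).round(4),P[:,:2].round(3).tolist(),
     "yaw",[round(np.degrees(np.arctan2(*(P[(i+1)%4]-P[i])[[1,0]])),1) for i in range(4)],[round(np.linalg.norm(P[(i+1)%4]-P[i]),3) for i in range(4)])
big=cv2.resize(f[225:305,265:365],(800,640),interpolation=cv2.INTER_CUBIC)
big=cv2.convertScaleAbs(big,alpha=2)[:600]
s=snap("scene","s1")["frame"]
b2=cv2.convertScaleAbs(cv2.resize(s[180:255,295:375],(640,600),interpolation=cv2.INTER_CUBIC),alpha=1.7)
cv2.imwrite("pics/c1.png",big[...,::-1]);cv2.imwrite("pics/c2.png",b2[...,::-1])
E
```

```text
orange 591 [[331.6000061035156, 182.5], [377.29998779296875, 176.3000030517578], [386.70001220703125, 246.39999389648438], [341.1000061035156, 252.5]] [ 0.6193 -0.1179  0.018 ] [[0.707, -0.046], [0.722, -0.169], [0.531, -0.189], [0.517, -0.068]] yaw [np.float64(-83.0), np.float64(-174.1), np.float64(96.9), np.float64(6.5)] [np.float64(0.124), np.float64(0.192), np.float64(0.122), np.float64(0.192)]
green 440 [[222.0, 196.10000610351562], [266.29998779296875, 191.0], [274.29998779296875, 260.6000061035156], [230.0, 265.70001220703125]] [0.5858 0.1788 0.018 ] [[0.674, 0.249], [0.686, 0.13], [0.498, 0.109], [0.486, 0.227]] yaw [np.float64(-84.2), np.float64(-173.7), np.float64(95.8), np.float64(6.9)] [np.float64(0.12), np.float64(0.189), np.float64(0.118), np.float64(0.189)]
```

View pics/c1.png

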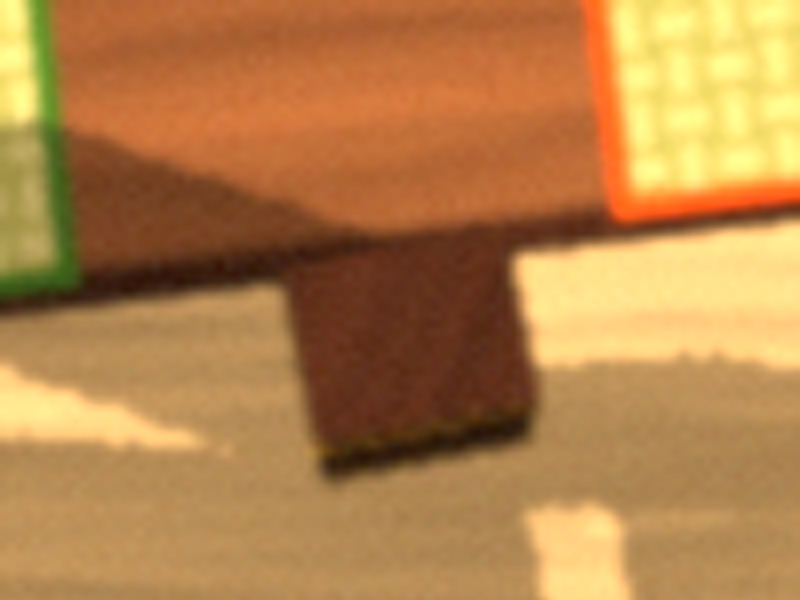

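View pics/c2.png

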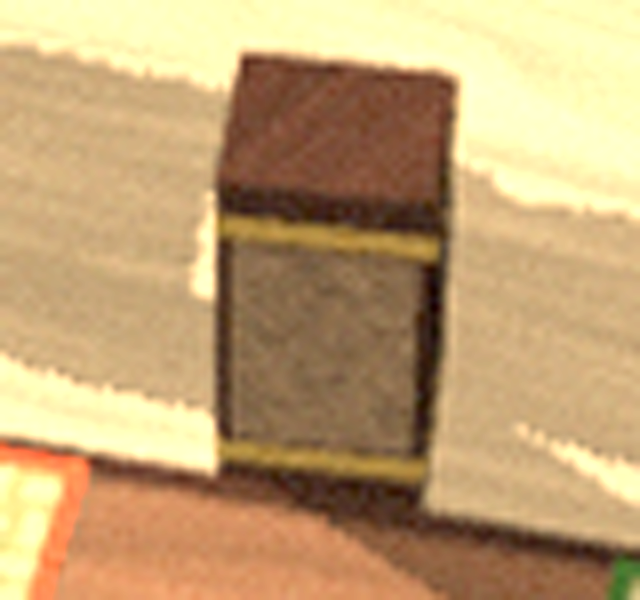

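The crops show the block's top face. In the top crop its corners are at about (287,262), (512,240), (535,412) and (320,450), at 8x with offset (265,225). In the scene crop they are at about (245,55), (457,77), (440,212) and (220,187), at 8x with offset (295,180).

```bash
python3 - <<'E'
from h import *
t=read_camera("top"); s=read_camera("scene")
a=np.array([[287,262],[512,240],[535,412],[320,450]])/8+[264.56,224.56]
b=np.array([[457,77],[245,55],[220,187],[440,212]])/8+[294.56,179.56]
for c,p in((t,a),(s,b)):
    P=cast(c,p,.16); print(P[:,:2].round(4).tolist(),P.mean(0).round(4),[round(np.linalg.norm(P[(i+1)%4]-P[i]),3) for i in range(4)],
     np.degrees([np.arctan2(*(P[(i+1)%4]-P[i])[[1,0]]) for i in range(4)]).round(1))
# board from panels
yaw=np.radians(6.44); X=np.array([np.cos(yaw),np.sin(yaw)]);Y=np.array([-X[1],X[0]])
f=np.array([.6193,-.1179]);g=np.array([.5858,.1788])
print("front edge X coord (board rot):",f@X-.1,g@X-.1,"fresh Y",f@Y,g@Y)
for P in(cast(t,a,.16),cast(s,b,.16)): m=P.mean(0)[:2]; print(m@X,m@Y)
# yellow jar cap, mug
for c in(t,):
    h=cv2.cvtColor(c["frame"],cv2.COLOR_RGB2HSV)
    m=cv2.inRange(h,(24,150,120),(34,255,255)); m[:,:260]=0;m[:,310:]=0;m[:150]=0;m[200:]=0
    q=cv2.findNonZero(m).mean((0,1)); j=cast(c,[q],.103)[0,:2]; print("jar",q,j,j@X,j@Y)
    m=cv2.inRange(h,(100,130,30),(125,255,255));m[:210]=0;m[260:]=0
    q=cv2.findNonZero(m); print(cv2.boundingRect(q)); q=q.mean((0,1)); j=cast(c,[q],.05)[0,:2]; print("mug",j,j@X,j@Y)
E
```

```text
[[0.489, 0.0365], [0.4947, -0.0315], [0.4425, -0.0375], [0.432, 0.0272]] [ 0.4646 -0.0013  0.16  ] [np.float64(0.068), np.float64(0.052), np.float64(0.066), np.float64(0.058)] [ -85.2 -173.4   99.2    9.3]
[[0.4383, 0.0315], [0.451, -0.0347], [0.5052, -0.0245], [0.4929, 0.0429]] [0.4719 0.0038 0.16  ] [np.float64(0.067), np.float64(0.055), np.float64(0.068), np.float64(0.056)] [ -79.1   10.7  100.3 -168.2]
front edge X coord (board rot): 0.5021681477734646 0.5021582064626813 fresh Y -0.18661838550120097 0.11196684504641058
0.4614720103483202 -0.05341713684197501
0.4693304606102621 -0.04915350273024751
jar [282.32677165 172.08267717] [0.71578539 0.08206833] 0.7204736877137426 0.0012660507783891772
(397, 218, 42, 31)
mug [ 0.56050465 -0.27348898] 0.5262925266553748 -0.33463093606945066
```

```bash
cat > tg.py <<'E'
import sys; from h import *
# usage: x y z yawdeg(of board frame): prints tool-frame shift (cm) and turn about tool x (deg)
x,y,z,yaw=map(float,sys.argv[1:5]); s=readout.get_state(); M=R.from_quat(s["tcp_rot"]).as_matrix()
d=M.T@(np.array([x,y,z])-s["eef_pos"])*100
w=R.from_euler("z",yaw,degrees=True).as_matrix()
best=[]
for sg in(1,-1):
    ty=w[:,1]*sg; l=M.T@ty; best.append(round(np.degrees(np.arctan2(l[2],l[1])),2))
print("tool axes\n",M.round(3),"\nshift",d.round(2),"turn",best,"t",s["time"],"F",s["contact_force"].round(1),"q",s["qpos"].round(2))
E
python3 tg.py .409 -.003 .137 7.5
```

```text
tool axes
 [[-0.     0.322 -0.947]
 [ 0.001 -0.947 -0.322]
 [-1.    -0.001 -0.   ]] 
shift [  6.79 -54.02 -38.62] turn [np.float64(-168.72), np.float64(11.28)] t 0.3 F [ 0.  -0.4 -0.1] q [-1.39  0.29  1.58 -0.    1.28 -0.15]
```

>>> drive_tool:
  steps:
    - [-2, 0, 0, 6, 0.35]
    - [-2, 0, 0, 5.28, 0.35]
    - [0, -4, -2, 0, 0.35]
    - [0, -4, -2, 0, 0.35]
    - [0, -4, -2, 0, 0.35]
    - [0, -4, -2, 0, 0.35]
    - [0, -4, -2, 0, 0.35]
    - [0, -4, -2, 0, 0.35]
    - [0, -4, -2, 0, 0.35]
    - [0, -4, -2, 0, 0.35]

```text
time: 1.3
eef_pos: [0.3344, -0.2991, 0.245]
tcp_rot: [0.706, 0.046, -0.705, 0.046]
contact_force: [0.5, -0.2, 0.9]
opening: 0.351
```

```bash
python3 tg.py .409 -.003 .137 7.5;python3 tg.py .385 -.17 .24 7.5
```

```text
tool axes
 [[ 0.001  0.13  -0.992]
 [-0.    -0.992 -0.13 ]
 [-1.     0.    -0.   ]] 
shift [ 10.8  -28.4  -11.24] turn [np.float64(179.97), np.float64(-0.03)] t 1.3 F [ 0.5 -0.2  0.9] q [-0.96 -0.27  2.06  0.    1.35  0.48]
tool axes
 [[ 0.001  0.13  -0.992]
 [-0.    -0.992 -0.13 ]
 [-1.     0.    -0.   ]] 
shift [  0.5  -12.15  -6.69] turn [np.float64(179.97), np.float64(-0.03)] t 1.3 F [ 0.5 -0.2  0.9] q [-0.96 -0.27  2.06  0.    1.35  0.48]
```

>>> drive_tool:
  steps:
    - [0, -4.06, -1.6, 0, 0.35]
    - [0, -4.06, -1.6, 0, 0.35]
    - [0, -4.06, -1.6, 0, 0.35]
    - [0, -4.06, -1.6, 0, 0.35]
    - [0, -4.06, -1.6, 0, 0.35]
    - [0, -4.06, -1.6, 0, 0.35]
    - [0, -4.06, -1.6, 0, 0.35]
    - [0, 0, 0, 0, 0.35]

```text
time: 2.1
eef_pos: [0.4084, -0.0001, 0.2452]
tcp_rot: [0.706, 0.05, -0.705, 0.049]
contact_force: [0.2, -0.5, -0.3]
opening: 0.347
```

```bash
python3 tg.py .409 -.003 .137 7.5
```

```text
tool axes
 [[ 0.001  0.138 -0.99 ]
 [ 0.001 -0.99  -0.138]
 [-1.    -0.001 -0.001]] 
shift [ 1.082e+01  3.100e-01 -1.000e-02] turn [np.float64(-179.55), np.float64(0.45)] t 2.1 F [ 0.2 -0.5 -0.3] q [-0.25 -0.37  2.14  0.    1.37  1.18]
```

>>> drive_tool:
  steps:
    - [2.7, 0.1, 0.2, 0, 0.35]
    - [2.7, 0.1, 0, 0, 0.35]
    - [2.7, 0.1, 0, 0, 0.35]
    - [2.7, 0, 0, 0, 0.35]
    - [0, 0, 0, 0, 0.35]

```text
time: 2.6
eef_pos: [0.4034, -0.0076, 0.1331]
tcp_rot: [-0.703, -0.047, 0.708, -0.045]
contact_force: [-0.2, 0.5, 0.3]
opening: 0.352
```

```bash
python3 - <<'E'
from h import *
c=snap("scene","s2");f=c["frame"][120:280,270:430]
cv2.imwrite("pics/c3.png",cv2.convertScaleAbs(cv2.resize(f,(600,600),interpolation=cv2.INTER_CUBIC),alpha=1.6)[...,::-1])
s=readout.get_state();print(s["eef_pos"],s["contact_force"],s["qpos"])
E
```

```text
[ 0.40507483 -0.00791882  0.13548911] [0.04721647 0.42628354 0.93587499] [-2.71087245e-01 -2.71932556e-01  2.26970566e+00 -2.34830167e-04
  1.14810723e+00  1.16971268e+00]
```

View pics/c3.png

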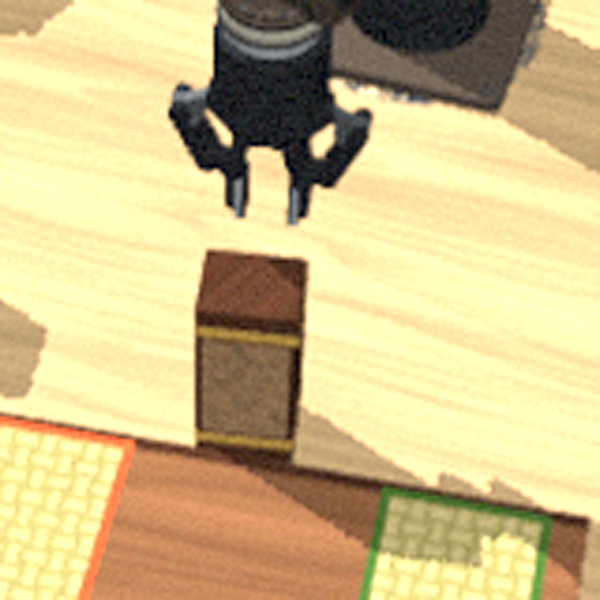

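Both fingertips are behind the block, at crop (235,215) and (293,220). The block centre is about 4 mm to the robot's right of their midpoint, so I'll correct for that and push.

>>> drive_tool:
  steps:
    - [0, 0.3, -0.7, 0, 0.35]
    - [0, 0, -0.8, 0, 0.35]
    - [0, 0, -0.8, 0, 0.35]
    - [0, 0, -0.8, 0, 0.35]
    - [0, 0, -0.8, 0, 0.35]
    - [0, 0, -0.8, 0, 0.35]
    - [0, 0, 0, 0, 0.35]

```text
time: 3.35
eef_pos: [0.4545, -0.0044, 0.137]
tcp_rot: [0.706, 0.046, -0.706, 0.046]
contact_force: [-1.1, -0.4, 0.0]
opening: 0.35
```

```bash
python3 - <<'E'
from h import *
c=snap("scene","s3");f=c["frame"][120:280,270:430]
cv2.imwrite("pics/c4.png",cv2.convertScaleAbs(cv2.resize(f,(600,600),interpolation=cv2.INTER_CUBIC),alpha=1.6)[...,::-1])
s=readout.get_state();print(s["eef_pos"],s["contact_force"],s["qpos"])
E
```

```text
[ 0.45386932 -0.00443164  0.13681609] [ 0.00682062 -0.23102797 -0.35997967] [-2.33904986e-01 -1.46469180e-01  2.16425451e+00 -5.65759520e-05
  1.12438004e+00  1.20548675e+00]
```

View pics/c4.png

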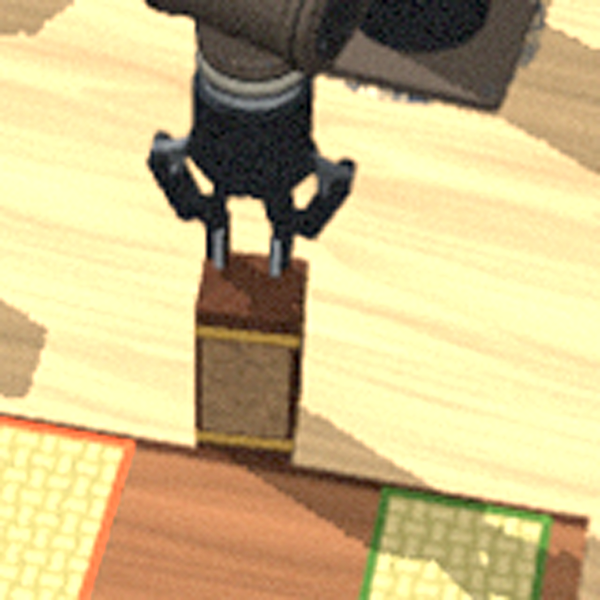

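The block hasn't moved, and the fingertips at crop (218,268) and (277,275) overlap its top face. I need to check whether they are above the top rather than behind it.

```bash
python3 - <<'E'
from h import *
s=read_camera("scene");t=snap("top","t4"); st=readout.get_state(); M=R.from_quat(st["tcp_rot"]).as_matrix(); p=st["eef_pos"]
print(p)
for back in(0,.006,.012,.02):
    P=[p+M@np.array([-back,sy*.022,-.011*k]) for sy in(1,-1) for k in (1,-1)]
    print(back,((proj(s,P)-[270,120])*3.75).round(0).tolist())
f=t["frame"][225:305,265:365]
cv2.imwrite("pics/c5.png",cv2.convertScaleAbs(cv2.resize(f,(750,600),interpolation=cv2.INTER_CUBIC),alpha=2)[...,::-1])
# expected block top corners from pose (0.467,0.001,yaw 8) 
w=R.from_euler("z",8,degrees=True).as_matrix()
for z in(.16,0): print(z,((proj(s,[np.array([.467,.001,0])+w@[a,b,z] for a,b in((.028,.035),(.028,-.035),(-.028,-.035),(-.028,.035))])-[270,120])*3.75).round(0).tolist())
E
```

```text
[ 0.45329268 -0.00445763  0.13669013]
0 [[213.0, 292.0], [219.0, 268.0], [277.0, 302.0], [283.0, 278.0]]
0.006 [[213.0, 287.0], [219.0, 263.0], [277.0, 296.0], [283.0, 272.0]]
0.012 [[213.0, 281.0], [219.0, 257.0], [277.0, 290.0], [283.0, 266.0]]
0.02 [[213.0, 273.0], [219.0, 249.0], [278.0, 283.0], [284.0, 258.0]]
0.16 [[295.0, 318.0], [190.0, 303.0], [206.0, 241.0], [308.0, 255.0]]
0 [[287.0, 462.0], [192.0, 447.0], [206.0, 387.0], [300.0, 401.0]]
```

View pics/c5.png

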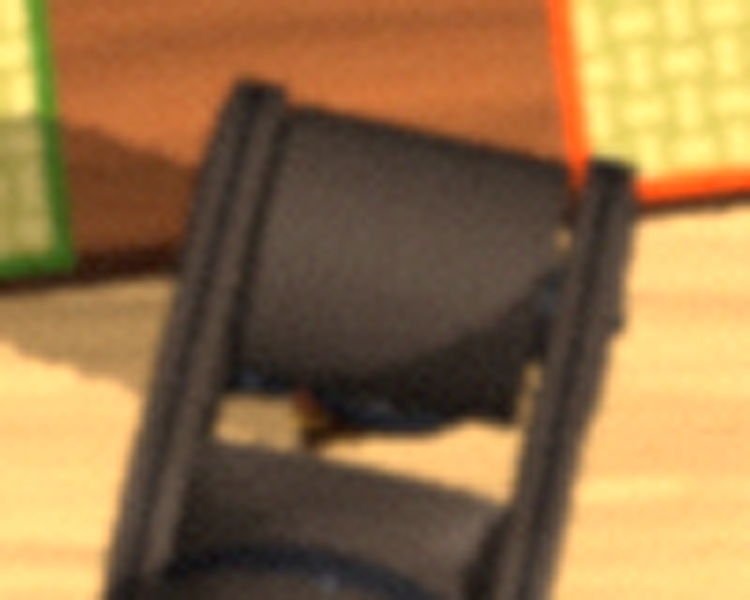

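The fingertips may be passing just over the block's top, as there is no steady force and the block is unmoved. I'll back off, go lower and push again.

>>> drive_tool:
  steps:
    - [-1, 0, 2, 0, 0.35]
    - [0, 0, 2.5, 0, 0.35]
    - [2, 0.1, 0, 0, 0.35]
    - [1.5, 0, 0, 0, 0.35]
    - [0, 0, -1, 0, 0.35]
    - [0, 0, -1, 0, 0.35]
    - [0, 0, -0.5, 0, 0.35]
    - [0, 0, -0.5, 0, 0.35]
    - [0, 0, -0.5, 0, 0.35]
    - [0, 0, 0, 0, 0.35]

```text
time: 4.5
eef_pos: [0.4446, -0.0069, 0.1123]
tcp_rot: [0.706, 0.046, -0.705, 0.046]
contact_force: [-1.3, -0.4, 0.2]
opening: 0.354
```

```bash
python3 - <<'E'
from h import *
c=snap("scene","s5");
fs=[c["frame"]]+[cv2.imread(f"pics/{n}.png")[...,::-1] for n in("s2","s3")]
h=[cv2.convertScaleAbs(cv2.resize(np.ascontiguousarray(f[150:250,310:366]),None,fx=4.7,fy=6,interpolation=cv2.INTER_CUBIC),alpha=1.6) for f in fs]
cv2.imwrite("pics/c6.png",np.hstack(h)[...,::-1])
s=readout.get_state();print(s["eef_pos"],s["contact_force"],s["qpos"])
E
```

```text
[ 0.44406745 -0.00687753  0.11203834] [-0.169216    0.0173146  -0.08482747] [-2.44555906e-01 -1.37468498e-01  2.20589738e+00 -2.18135788e-04
  1.07318089e+00  1.19505763e+00]
```

View pics/c6.png

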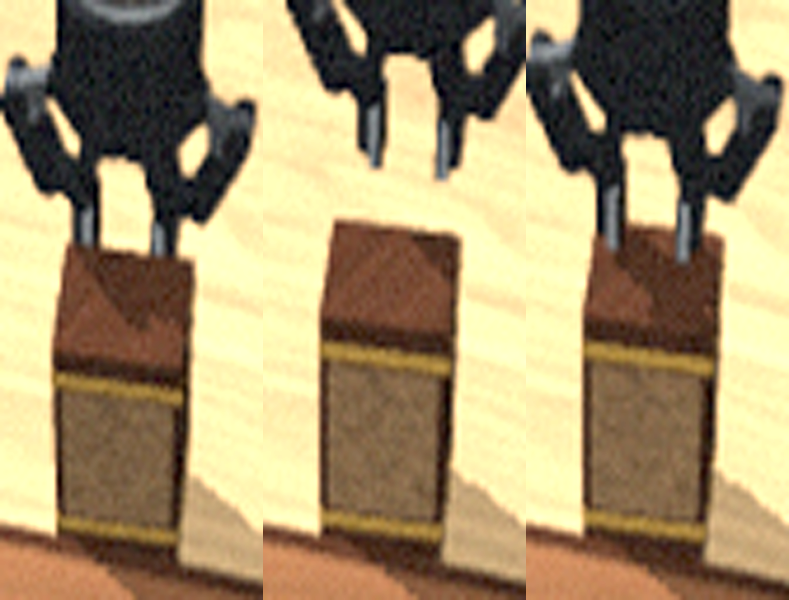

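The left panel shows the block starting to tip, with its top-face edge moved forward from (330,222) to (68,250) and the fingers behind it. I'll keep pushing.

>>> drive_tool:
  steps:
    - [0, 0, -0.9, 0, 0.35]
    - [0, 0, -0.9, 0, 0.35]
    - [0, 0, -0.9, 0, 0.35]
    - [0, 0, -0.9, 0, 0.35]
    - [0, 0, -0.9, 0, 0.35]
    - [0, 0, -0.9, 0, 0.35]
    - [0, 0, 0, 0, 0.35]
    - [0, 0, 0, 0, 0.35]

```text
time: 5.35
eef_pos: [0.4973, 0.0003, 0.1117]
tcp_rot: [-0.705, -0.046, 0.706, -0.046]
contact_force: [-0.6, 0.3, -0.6]
opening: 0.348
```

```bash
python3 - <<'E'
from h import *
c=snap("scene","s6");t=snap("top","t6")
g=lambda f:cv2.convertScaleAbs(cv2.resize(np.ascontiguousarray(f),(400,480),interpolation=cv2.INTER_CUBIC),alpha=1.6)
cv2.imwrite("pics/c7.png",np.hstack([g(c["frame"][160:328,250:390]),g(t["frame"][180:300,265:365])])[...,::-1])
s=readout.get_state();print(s["eef_pos"],s["contact_force"])
E
```

```text
[4.96957810e-01 2.35640220e-04 1.11751836e-01] [-0.42632853 -0.11146128  0.76787396]
```

View pics/c7.png

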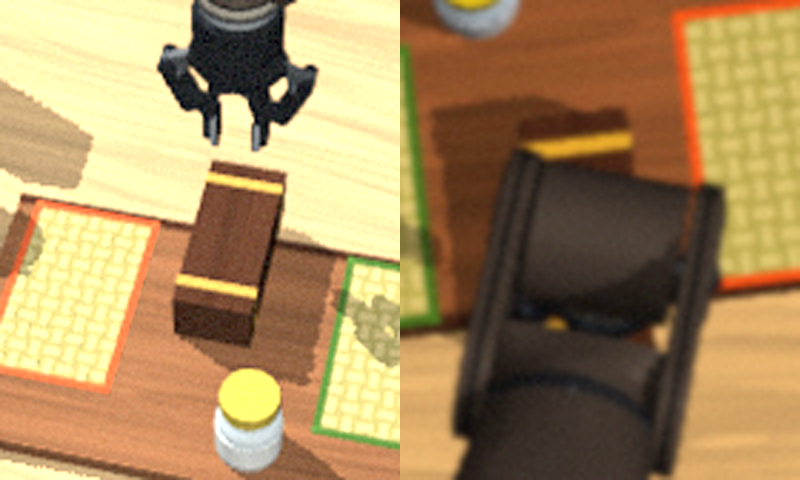

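The block lies flat on the board, pointing away from the robot. In the left crop its upper face has corners at about (213,163), (286,174), (254,312) and (176,296).

```bash
cat >> h.py <<'E'
yaw=np.radians(6.44); X=np.array([np.cos(yaw),np.sin(yaw)]);Y=np.array([-X[1],X[0]])
def pose(c,px,z=.074):
    P=cast(c,px,z)[:,:2]; foot=(P[0]+P[1])/2; top=(P[2]+P[3])/2; d=top-foot
    for n,p in(("foot",foot),("top",top),("mid",(foot+top)/2)): print(n,p.round(4),"board X rel front edge",round(p@X-.4972,4),"Y rel fresh",round(p@Y+.1866,4))
    print("len",np.linalg.norm(d).round(4),"yaw",np.degrees(np.arctan2(d[1],d[0])).round(1),"widths",np.linalg.norm(P[0]-P[1]).round(3),np.linalg.norm(P[2]-P[3]).round(3)); return (foot+top)/2
E
python3 - <<'E'
from h import *
c=read_camera("scene")
pose(c,np.array([[213,163],[286,174],[254,312],[176,296]])/2.857+[249.7,159.7])
E
python3 tg.py .538 0.008 .15 7.5
```

```text
foot [0.4749 0.006 ] board X rel front edge -0.0246 Y rel fresh 0.1393
top [0.6261 0.0241] board X rel front edge 0.1276 Y rel fresh 0.1403
mid [0.5505 0.0151] board X rel front edge 0.0515 Y rel fresh 0.1398
len 0.1523 yaw 6.8 widths 0.068 0.069
tool axes
 [[-0.     0.13  -0.991]
 [ 0.    -0.991 -0.13 ]
 [-1.    -0.     0.   ]] 
shift [-3.82 -0.23 -4.17] turn [np.float64(180.0), np.float64(-0.0)] t 5.5 F [ 0.8 -0.5  0.7] q [-0.2  -0.01  2.09  0.    1.06  1.24]
```

>>> drive_tool:
  steps:
    - [-2, 0, 0, 0, 1]
    - [-2, 0, 0, 0, 1]
    - [0, -0.5, -2.5, -0.5, 1]
    - [0, 0, -2.5, 0, 1]
    - [0, 0, 0, 0, 1]
    - [2, 0, 0, 0, 1]
    - [2, 0, 0, 0, 1]
    - [2, 0, 0, 0, 1]
    - [0.5, 0, 0, 0, 1]
    - [0, 0, 0, 0, 1]

```text
time: 6.5
eef_pos: [0.5448, 0.0119, 0.086]
tcp_rot: [-0.704, -0.049, 0.706, -0.049]
contact_force: [0.4, -1.0, 0.4]
opening: 1.001
```

```bash
python3 - <<'E'
from h import *
c=snap("scene","s7");g=c["frame"][160:280,280:400]
cv2.imwrite("pics/c8.png",cv2.convertScaleAbs(cv2.resize(np.ascontiguousarray(g),(600,600),interpolation=cv2.INTER_CUBIC),alpha=1.6)[...,::-1])
E
python3 tg.py .545 0.011 .03 7
```

```text
tool axes
 [[-0.     0.139 -0.99 ]
 [-0.    -0.99  -0.139]
 [-1.    -0.     0.   ]] 
shift [5.72 0.06 0.09] turn [np.float64(-179.0), np.float64(1.0)] t 6.55 F [-0.3 -0.   0.4] q [-0.16  0.13  1.99 -0.    1.02  1.27]
```

View pics/c8.png

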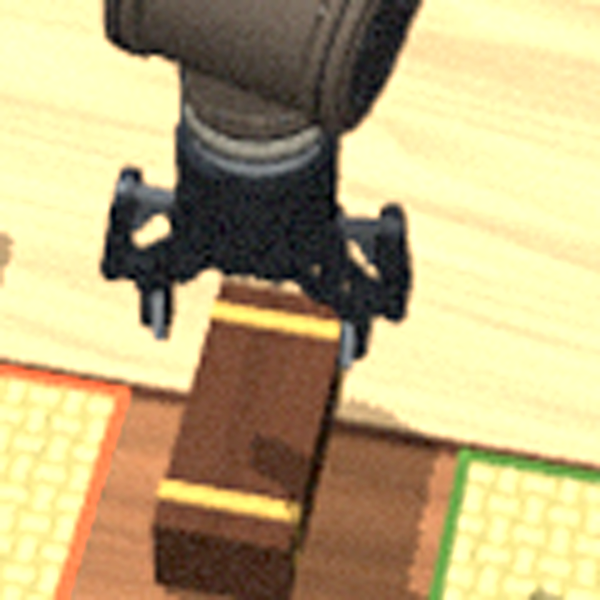

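Both fingers straddle the block, with tips at (157,335) and (353,362). The tool is about 3 mm too far to the robot's right, so I'll shift it, descend and close gently.

>>> drive_tool:
  steps:
    - [0, -0.3, -0.2, 1, 1]
    - [1, 0, 0, 0, 1]
    - [1, 0, 0, 0, 1]
    - [1, 0, 0, 0, 1]
    - [1, 0, 0, 0, 1]
    - [1, 0, 0, 0, 1]
    - [0.5, 0, 0, 0, 1]
    - [0, 0, 0, 0, 1]

```text
time: 7.35
eef_pos: [0.5468, 0.0152, 0.0306]
tcp_rot: [-0.705, -0.043, 0.707, -0.043]
contact_force: [0.2, -0.3, -0.2]
opening: 1.001
```

>>> drive_tool:
  steps:
    - [0, 0, 0, 0, 0.6]
    - [0, 0, 0, 0, 0.6]
    - [0, 0, 0, 0, 0.6]
    - [0, 0, 0, 0, 0.6]
    - [0, 0, 0, 0, 0.6]
  force: 20

```text
time: 7.85
eef_pos: [0.5486, 0.0145, 0.0328]
tcp_rot: [0.706, 0.043, -0.705, 0.044]
contact_force: [1.2, -4.2, 2.1]
opening: 0.806
```

```bash
python3 - <<'E'
from h import *
p=readout.get_state()["eef_pos"][:2]; print(p@Y+.1866,p@X-.4972)
E
python3 tg.py .545 0.011 .03 6.44
```

```text
0.13951046493657765 0.049600925023091214
tool axes
 [[ 0.002  0.122 -0.993]
 [-0.001 -0.993 -0.122]
 [-1.     0.001 -0.002]] 
shift [0.28 0.31 0.4 ] turn [np.float64(-179.42), np.float64(0.58)] t 7.85 F [ 1.2 -4.2  2.1] q [-0.16  0.22  2.   -0.    0.92  1.29]
```

>>> drive_tool:
  steps:
    - [0, 0.5, 0, 0.5, 0.6]
    - [0, 0.8, 0, 0, 0.6]
    - [0, 0.8, 0, 0, 0.6]
    - [0, 0.8, 0, 0, 0.6]
    - [0, 0.8, 0, 0, 0.6]
    - [0, 0.8, 0, 0, 0.6]
    - [0, 0.8, 0, 0, 0.6]
    - [0, 0.8, 0, 0, 0.6]
    - [0, 0.8, 0, 0, 0.6]
    - [0, 0, 0, 0, 0.6]

```text
time: 8.85
eef_pos: [0.556, -0.0518, 0.0329]
tcp_rot: [0.706, 0.041, -0.706, 0.038]
contact_force: [-1.2, 5.4, 6.4]
opening: 0.808
```

>>> drive_tool:
  steps:
    - [0, 0.7, 0, 0, 0.6]
    - [0, 0.8, 0, 0, 0.6]
    - [0, 0.8, 0, 0, 0.6]
    - [0, 0.8, 0, 0, 0.6]
    - [0, 0.8, 0, 0, 0.6]
    - [0, 0.8, 0, 0, 0.6]
    - [0, 0.8, 0, 0, 0.6]
    - [0, 0.8, 0, 0, 0.6]
    - [0, 0.8, 0, 0, 0.6]
    - [0, 0, 0, 0, 0.6]

```text
time: 9.85
eef_pos: [0.5641, -0.1221, 0.033]
tcp_rot: [0.706, 0.041, -0.706, 0.038]
contact_force: [-1.4, 6.1, 7.5]
opening: 0.81
```

```bash
python3 - <<'E'
from h import *
s=readout.get_state();p=s["eef_pos"][:2]; print(p@Y+.1866,p@X-.4972,s["opening"],s["contact_force"],s["time"])
c=snap("scene","s9");h=cv2.cvtColor(c["frame"],cv2.COLOR_RGB2HSV)
E
```

```text
0.001953559140841943 0.04965581445982181 0.8098565218338362 [-1.35041618  6.14335103  7.54929334] 9.85
```

Next I'll release, rise straight up and move back to clear the view.

>>> drive_tool:
  steps:
    - [0, 0, 0, 0, 0.9]
    - [0, 0, 0, 0, 1]
    - [0, 0, 0, 0, 1]
    - [-1, 0, 0, 0, 1]
    - [-2, 0, 0, 0, 1]
    - [-3, 0, 0, 0, 1]
    - [-4, 0, 0, 0, 1]
    - [-4, 0, 0, 0, 1]
    - [-4, 0, 2, 0, 1]
    - [-2, 0, 4, 0, 1]

```text
time: 10.9
eef_pos: [0.5062, -0.1317, 0.2375]
tcp_rot: [0.709, 0.039, -0.703, 0.042]
contact_force: [-0.4, -1.4, 0.6]
opening: 0.997
```

>>> drive_tool:
  steps:
    - [0, 0, 4, 0, 1]
    - [0, 0, 4, 0, 1]
    - [0, -4, 0, 0, 1]
    - [0, -4, 0, 0, 1]
    - [0, -4, 0, 0, 1]
    - [0, -4, 0, 0, 1]
    - [0, -4, 0, 0, 1]
    - [0, -4, 0, 0, 1]
    - [0, -4, 0, 0, 1]
    - [0, 0, 0, 0, 1]

```text
time: 11.9
eef_pos: [0.3917, 0.142, 0.2326]
tcp_rot: [0.706, 0.043, -0.706, 0.042]
contact_force: [-0.3, 0.2, 0.1]
opening: 1.005
```

```bash
python3 - <<'E'
from h import *
c=snap("scene","s10");t=snap("top","t10")
g=lambda f:cv2.convertScaleAbs(cv2.resize(np.ascontiguousarray(f),(400,480),interpolation=cv2.INTER_CUBIC),alpha=1.6)
cv2.imwrite("pics/c9.png",np.hstack([g(c["frame"][190:334,210:330]),g(t["frame"][160:280,300:400])])[...,::-1])
E
```

```text
(no output)
```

View pics/c9.png

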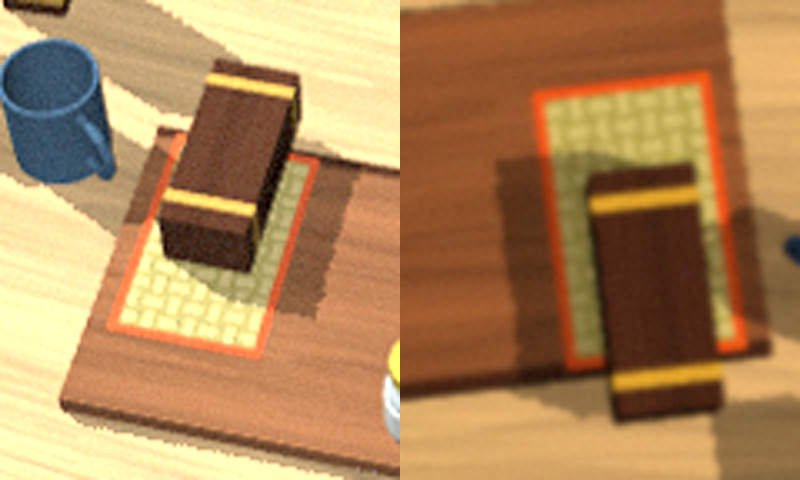

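The block lies on the orange panel. In the top crop its upper-face corners are at about foot (216,418)/(322,408) and top (297,168)/(189,180). The jar and mug look undisturbed.

```bash
python3 - <<'E'
from h import *
t=read_camera("top");s=read_camera("scene")
pose(t,np.array([[216,418],[322,408],[297,168],[189,180]])/4+[299.6,159.6])
pose(s,np.array([[217,62],[300,75],[253,222],[165,205]])/3.333+[209.7,189.7])
h=lambda f:cv2.cvtColor(f,cv2.COLOR_RGB2HSV)
old=cv2.imread("pics/scene0.png")[...,::-1]
for n,lo,hi,(a,b,x,y) in(("mug",(100,130,30),(125,255,255),(200,190,250,255)),("jarcap",(24,150,120),(34,255,255),(320,280,355,315)),("mallet",(8,60,40),(25,255,255),(425,285,460,325))):
    print(n,[cv2.findNonZero(cv2.inRange(h(np.ascontiguousarray(f[b:y,a:x])),lo,hi)).mean((0,1)).round(1) for f in(old,s["frame"])])
print(readout.get_state()["contact_force"])
E
```

```text
foot [ 0.4823 -0.1305] board X rel front edge -0.0326 Y rel fresh 0.0028
top [ 0.6378 -0.1178] board X rel front edge 0.1234 Y rel fresh -0.002
mid [ 0.5601 -0.1241] board X rel front edge 0.0454 Y rel fresh 0.0004
len 0.156 yaw 4.7 widths 0.068 0.07
foot [ 0.4901 -0.1274] board X rel front edge -0.0244 Y rel fresh 0.005
top [ 0.6333 -0.112 ] board X rel front edge 0.1196 Y rel fresh 0.0043
mid [ 0.5617 -0.1197] board X rel front edge 0.0476 Y rel fresh 0.0047
len 0.144 yaw 6.1 widths 0.068 0.069
mug [array([23.5, 33. ]), array([25. , 34.1])]
jarcap [array([17. , 18.5]), array([17. , 18.4])]
mallet [array([17. , 19.5]), array([17. , 19.5])]
[-0.35606246  0.1151987   0.49188141]
```

```bash
python3 -c "
from plant import sign_off; print(sign_off())"
```

```text
the job is handed in; nothing more can be done
None
```

The block is lying on its cork face within the orange panel. I tipped it over the board's front edge, then gripped it lightly (20 N) and slid it sideways about 138 mm without lifting. I then let go, moved the arm clear and handed the job in at about 12 s.

| Last check | Top camera | Scene camera | Limit |
|---|---|---|---|
| Ends off the panel's centre line | 3 mm at most | 5 mm at most | 27 mm |
| Foot overhang at the front edge | 33 mm | 24 mm | 62 mm |
| Top end from the board's front edge | 123 mm | 120 mm | 80–205 mm |

- **Camera disagreement:** the two views differ by several mm. They also measured the block 4 mm (top) and 16 mm (scene) shorter than its 160 mm, but that is still well inside the limits.
- **First push:** my first attempt passed over the block's top without moving it. I lowered the fingers and pushed again, and that worked.
- **Other objects:** the jar and mallet did not move in the pictures. The mug's colour patch shifted about 1.5 pixels. I put that down to shadow, because the planned path kept about 40 mm away from it, but I didn't check further.

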